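# Post a gift box through the sprung flap of a drop tray

## Robot

A 7-joint arm with a two-finger parallel gripper is mounted at the origin on the work surface. World frame = base frame: x ahead of the robot, y to its left, z up, the work surface at z = 0. Lengths are in mm, angles in rad, forces in N, time in s.
With the tool pointing down it reaches from about 400 to 875 mm from the base axis. Payload 4.4 kg.
Tool frame: the origin (TCP) lies midway between the tips of the shut fingers; the grasp point (between the pads) lies 19 mm behind it; z points along the fingers, y is the direction in which the jaws open and shut (so a half turn about z gives the same grasp; the last joint's range is limited). The gripper opens to 85 mm and grips with 20 to 120 N. Pads are 22 mm wide; open, the fingers measure 114 mm over their backs; the gripper's body (76 mm by 85 mm) begins 54 mm behind the grasp point. The pads swing forward as they close: fully open they stand 13 mm farther back than shut.
Start: joints at [1.116, 0.628, 0.038, 1.517, -0.027, 0.996, -0.02], TCP at [246.429, -601.49, 231.313] pointing down, gripper open.
Joint ranges: [-3.06, 3.06], [-0.37, 2.12], [-1.25, 1.32], [0.18, 2.47], [-1.1, 4.24], [0.23, 1.98], [-2.94, 2.94]. Speed limits (rad/s): [2.57, 2.57, 3.14, 3.14, 3.14, 3.14, 3.14].

## Interface

Orientations are given as [roll, pitch, yaw] about the fixed x, y, z axes, in that order (R = Rz(yaw) Ry(pitch) Rx(roll)).
In Python, from cell import * gives the robot as it stands. The module is installed in compiled form; this text tells all that it offers.
- The arm moves only by the tool move_arm, never from a script. Its argument "series" is a list of rows, each a list of 2 entries, a list of its own where there are three numbers: the shift along the tool's x, y, z in m, then the turn about the tool's z in rad. In form: [[[x, y, z], yaw], ...]. A call has 1 to 5 rows; each row is the pose to reach, as a shift and turn from the pose measured when the call began, along the tool's axes at that moment; what a row does not reach only later rows make up. A row lasts 1/8 s, in which the tool goes at most 62.5 mm and 10.7 degrees, less where a joint would pass 70% of its speed; a pose out of reach is approached as far as the arm can. A call with a gripper value outside its range is refused whole. "claw" is the opening, from 0 (shut) to 1 (fully open), set as the call begins (left out, the last holds). The fingers move at their own pace and stop on an object; the grip force is fixed at half the most. Time passes only in rows, so rows that repeat a pose let the fingers close. It gives the time, the measured TCP pose, the force and the opening at its end, in the units of the state.
- read_state(): the state, without advancing time (a new reading comes with each control period).
- get_image(name): name is "side" or "top" or "wrist"; returns the picture (400x640x3 uint8, blue, green, red); there is no depth.
- camera_model(name): a dict with "fov_y" (degrees; the focal length in pixels is half the picture's height over the tangent of half this angle, whatever the lens; pixels are square), "cx", "cy" (the principal point, pixels), "pose" (4x4, takes a point from camera to world coordinates); the wrist camera has in their place "tool_from_camera" (4x4, takes a point from camera to tool coordinates, whose origin is the TCP and whose axes are the flange's). Camera axes: x right, y down, z forward; pixel columns grow to the right and rows downward; lengths in mm; the calibration is good to about 2 mm. A picture is of the moment at which its call begins: read the wrist's pose just before it. camera_model takes no time and is no camera call.
- finish_job(): hands the job in, once; it reports no verdict.
The state is a dict: "clock": time; "qpos": joint angles; "qd": joint speeds; "tau": joint torques, N m; "eef_pos": TCP position; "tool_rot": TCP orientation; "force": force on the tool from outside, world axes, zero at the start; "torque": the same for the moment, N m; "width": finger opening in mm.
Only numpy, scipy, OpenCV 4.12 (cv2) and the standard library are available. Lean on these libraries where they do the work, as an engineer would, in place of code of your own. Each camera call takes 0.05 s, during which the arm holds its last target. There are 200 camera calls.

## Task

Post the small navy gift box into the drop tray: push the orange self-closing flap open with one finger and, while that finger keeps it open, push the box along the white ledge with the other finger so that it drops into the sunken well behind. The box must not be shoved against the flap or lifted off the ledge, and afterwards the flap must be back shut with the box lying in the well; leave the ink jar, green tin, pen pot and notebook where they are.

Things in the scene. Friction and masses are not known exactly. Their poses are not given: they have to be found in the camera images.
- tray: Fixed roofless plywood tray. Origin on the table, mid-width, under the shut flap; the box goes to its +x. White ledge: x -160 to 0 mm, top 75 mm above the table, ends in a 69 mm drop. Well: x 0 to 142 mm, floor at 6 mm. Side walls from x -100 to 150 mm, 8 mm thick, inner faces at y +60 and -60 mm; end wall inner face at x 142 mm; wall tops 119 mm above the table.
- flap: Orange flap, 5 mm thick, from 1 to 111 mm from its upright hinge (at tray x +3, y +57 mm), from 79 to 119 mm above the table. Origin on the hinge, 99 mm up; the panel runs along its own -y. Shut: its axes match the tray's; it swings up to 1.55 rad towards tray +x only. Spring 0.20 N m shut, 0.28 at 1 rad (3.5 to 5 N at 57 mm), damped; shuts itself when let go, or follows a retreating finger.
- flap_edge (a point): Middle of the flap's free upright edge, 111 mm from the hinge, 99 mm above the table.
- gift_box: Navy gift box with a brass stripe, 40 (x) by 50 (y) by 24 mm high, about 80 g, lying on the white ledge 75 to 105 mm in front of the flap, turned up to 0.3 rad from the tray's axes. Origin at the centre of its underside.
- ink_jar: Ink jar, 46 mm across, 55 mm high, beside the tray; origin at the centre of its underside.
- clip_tin: Round green tin, 52 mm across, 35 mm high, beside the tray; origin at the centre of its underside.
- pen_pot: Terracotta pen pot, 70 mm across, 85 mm high, with three pens reaching 155 mm high; origin at the centre of its underside.
- notebook: Notebook lying flat, 152 by 108 by 18 mm; origin at the centre of its underside.
There are look-alikes about, which are no part of the job. There is more than one size of the gift_box; the job needs the middle-sized.

How it is judged:
By the outcome, as a careful person would: the job done as asked, in the order asked, and still so for the second after the job is handed in, with the robot touching nothing.
It also fails if it takes over 38 s, if anything falls off the work surface, if the arm or the gripper's body presses on something with over 40 N, if the wrist force passes 120 N, or if a joint passes its speed limit or range.

## Working session

There is one attempt and no reset: what is moved stays moved. The work goes in short steps, Python scripts to look and compute and a tool call to move; the robot and the scene stay as the last step left them, time stands still between calls to the robot, and variables do not carry over. Pictures are saved under pics/ and viewed, about 8 in all and at most 12, crops included, and the job is handed in when it is done.

Besides the shell and the picture viewer there is one more tool, called in YAML: its name, and indented under it one key for each argument. move_arm: Moves the arm, as the interface text tells. Its arguments: {"type":"object","properties":{"series":{"type":"array"},"claw":{"type":"number"}},"required":["series"]}

```bash
mkdir -p pics
python3 - <<'E'
from cell import *
import cv2,numpy as np
s=read_state();print({k:np.round(v,3).tolist() for k,v in s.items()})
for n in("top","side"):
    cv2.imwrite(f"pics/{n}0.png",get_image(n)); m=camera_model(n);print(n,m["fov_y"],m["cx"],m["cy"],np.round(m["pose"],3).tolist(),[k for k in m])
m=camera_model("wrist");print({k:np.round(v,3).tolist() if not isinstance(v,str) else v for k,v in m.items()})
E
```

```text
{'clock': 0.0, 'qpos': [1.116, 0.629, 0.038, 1.518, -0.027, 0.996, -0.02], 'qd': [-0.0, -0.0, 0.001, 0.0, -0.0, 0.001, 0.0], 'tau': [-0.001, -56.341, 1.227, -19.344, 0.011, 0.01, -0.0], 'eef_pos': [246.188, -600.914, 230.404], 'tool_rot': [-3.14, 0.0, 0.389], 'force': [0.207, 0.104, -0.072], 'torque': [-0.009, -0.005, 0.035], 'width': 85.254}
top 46.39251078376731 325.6798960787305 193.96444803734744 [[0.006, -0.991, 0.131, 378.567], [-1.0, -0.006, 0.004, -39.396], [-0.003, -0.131, -0.991, 1183.197], [0.0, 0.0, 0.0, 1.0]] ['fov_y', 'cx', 'cy', 'pose']
side 48.50942377417026 321.9161213277441 201.02405654758326 [[-0.937, -0.223, 0.27, 301.225], [-0.35, 0.575, -0.739, 631.059], [0.009, -0.787, -0.617, 624.525], [0.0, 0.0, 0.0, 1.0]] ['fov_y', 'cx', 'cy', 'pose']
{'fov_y': 71.927, 'cx': 321.239, 'cy': 200.338, 'tool_from_camera': [[-0.0, -0.956, -0.292, 75.557], [1.0, -0.0, -0.0, -0.833], [0.0, -0.292, 0.956, -143.159], [0.0, 0.0, 0.0, 1.0]]}
```

View pics/top0.png

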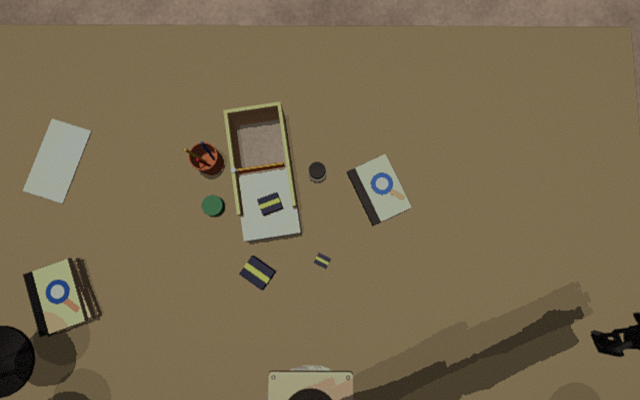

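View pics/side0.png

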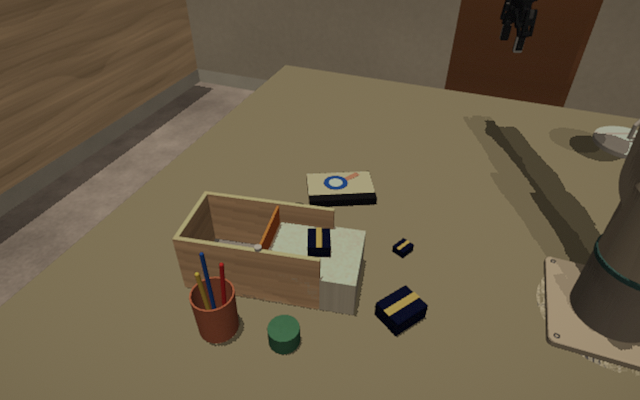

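The top view shows three navy boxes:
- (258,272): on the table, large.
- (322,260): on the table, tiny.
- (270,204): on the white ledge, middle-sized. This one fits the description.

I'll confirm it with an enlarged crop.

Run:
```python
import cv2,numpy as np
a=cv2.imread("pics/top0.png")[95:295,180:340];b=cv2.imread("pics/side0.png")[185:345,170:430]
a=cv2.convertScaleAbs(cv2.resize(a,None,fx=3,fy=3,interpolation=cv2.INTER_CUBIC),alpha=1.3)
cv2.imwrite("pics/c1.png",a)
```

```text
(no output)
```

View pics/c1.png

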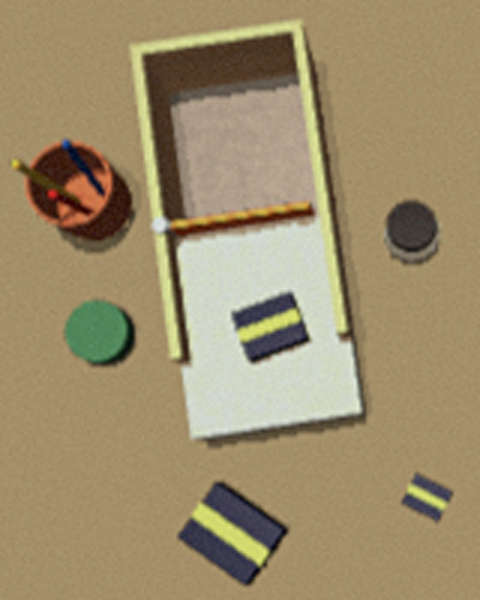

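```bash
cat > h.py <<'E'
import numpy as np
from cell import *
from scipy.optimize import least_squares
from scipy.spatial.transform import Rotation as R
def cam(n,s=None):
    m=camera_model(n);f=200/np.tan(np.radians(m["fov_y"]/2))
    if n=="wrist":
        T=np.eye(4);T[:3,:3]=R.from_euler("xyz",s["tool_rot"]).as_matrix();T[:3,3]=s["eef_pos"];P=T@m["tool_from_camera"]
    else:P=np.array(m["pose"])
    return f,m["cx"],m["cy"],P
def unproj(c,uv,z):
    f,cx,cy,P=c;uv=np.atleast_2d(uv).astype(float)
    d=np.c_[(uv[:,0]-cx)/f,(uv[:,1]-cy)/f,np.ones(len(uv))]@P[:3,:3].T
    return P[:3,3]+d*((z-P[2,3])/d[:,2])[:,None]
def proj(c,p):
    f,cx,cy,P=c;q=(np.atleast_2d(p)-P[:3,3])@P[:3,:3];return np.c_[cx+f*q[:,0]/q[:,2],cy+f*q[:,1]/q[:,2]]
def place(t,p):
    p=np.atleast_2d(p).astype(float);c,s=np.cos(t[2]),np.sin(t[2])
    return np.c_[t[0]+c*p[:,0]-s*p[:,1],t[1]+s*p[:,0]+c*p[:,1],p[:,2]]
def local(t,p):
    p=np.atleast_2d(p);d=p[:,:2]-t[:2];c,s=np.cos(t[2]),np.sin(t[2]);return np.c_[c*d[:,0]+s*d[:,1],-s*d[:,0]+c*d[:,1]]
def fit(c,uv,p,t0):
    r=least_squares(lambda t:(proj(c,place(t,p))-uv).ravel(),t0,x_scale=[10,10,.1],loss="soft_l1");return r.x,r.fun.reshape(-1,2)
E
python3 - <<'E'
from h import *
np.set_printoptions(suppress=True,precision=2)
c=cam("top");k=lambda a:np.array(a)/3+[180-.33,95-.33]
uv=k([(132,45),(301,22),(172,362),(350,333),(192,438),(362,412),(312,206)])
p=[(150,68,119),(150,-68,119),(-100,68,119),(-100,-68,119),(-160,68,75),(-160,-68,75),(3,-54,119)]
t,r=fit(c,uv,p,[600,80,.1]);print("tray",t);print(r)
b=k([(233,312),(293,292),(309,345),(253,361)])
w=unproj(c,b,99);print("box tray corners",local(t,w),local(t,w).mean(0))
tb,r=fit(c,b,[(20,25,99),(20,-25,99),(-20,-25,99),(-20,25,99)],[500,60,.2]);print("box",tb,local(t,np.r_[tb[:2],0]),tb[2]-t[2],r)
for n,q,z in(("jar",(411,222),55),("tin",(98,331),35),("pot",(68,185),85),("pen1",(15,163),150),("pen2",(66,146),150),("pen3",(52,195),140)):print(n,local(t,unproj(c,k([q]),z)))
s=read_state();print(s["eef_pos"],s["tool_rot"],R.from_euler("xyz",s["tool_rot"]).as_matrix())
E
```

```text
tray [579.47 115.83   0.16]
[[-0.21  0.46]
 [ 0.57 -0.41]
 [-0.02 -0.69]
 [-0.53 -0.03]
 [ 0.11  0.6 ]
 [ 0.34  0.49]
 [-0.22 -0.41]]
box tray corners [[ -67.73   19.66]
 [ -59.28  -28.81]
 [-102.38  -35.34]
 [-108.11    9.41]] [-84.38  -8.77]
box [497.8   94.14   0.33] [[-84.08  -8.49]] 0.1686712220027399 [[ 0.11  0.34]
 [ 0.46  0.31]
 [ 0.32 -1.25]
 [-1.45  0.17]]
jar [[ -10.1  -128.58]]
tin [[-57.23 140.23]]
pot [[ 55.9  138.39]]
pen1 [[ 62.32 160.57]]
pen2 [[ 69.48 120.97]]
pen3 [[ 36.1  138.31]]
[ 246.22 -600.97  230.5 ] [-3.14  0.    0.39] [[ 0.93  0.38 -0.  ]
 [ 0.38 -0.93  0.  ]
 [-0.   -0.   -1.  ]]
```

The crop confirms it. The box on the ledge, centred at about (271,327) in the crop, is middle-sized; the ones at (233,533) and (427,497) are larger and smaller. Next I'll move above the tray for a close look.

move_arm:
  series:
    - [[0.05,-0.055,-0.01],-0.16]
    - [[0.1,-0.11,-0.02],-0.32]
    - [[0.15,-0.165,-0.02],-0.48]
    - [[0.2,-0.22,-0.02],-0.64]
    - [[0.25,-0.275,-0.02],-0.8]
  claw: 1

```text
clock: 0.72
eef_pos: [353.0, -306.7, 250.6]
tool_rot: [-3.141, -0.001, 1.194]
force: [1.3, 0.4, 0.1]
width: 85.5
```

```bash
cat >> h.py <<'E'
TR=[579.5,115.8,.16]
def go(xy,z,psi):  # tray xy, world z, world yaw -> tool shift m, turn
    s=read_state();M=R.from_euler("xyz",s["tool_rot"]).as_matrix();w=place(TR,[(*xy,z)])[0]
    print("clk",round(s["clock"],2),"pos",np.round(s["eef_pos"],1),"rot",np.round(s["tool_rot"],3),"F",np.round(s["force"],1),"w",round(s["width"],1),"tray",local(TR,s["eef_pos"]).round(1))
    print("shift",np.round(M.T@(w-s["eef_pos"])/1000,4),"turn",round(-(psi-s["tool_rot"][2]),3))
E
python3 -c "
from h import *
go((-70.5,-3),250,1.95)"
```

```text
clk 0.72 pos [ 353.  -306.7  250.6] rot [-3.141e+00 -1.000e-03  1.194e+00] F [1.3 0.4 0.1] w 85.5 tray [[-290.9 -381.1]]
shift [ 0.4376 -0.0039  0.0011] turn -0.756
```

move_arm:
  series:
    - [[0.06,0,0],-0.15]
    - [[0.12,0,0],-0.3]
    - [[0.18,0,0],-0.45]
    - [[0.24,0,0],-0.6]
    - [[0.3,0,0],-0.756]

```text
clock: 1.35
eef_pos: [463.7, -26.1, 251.0]
tool_rot: [3.141, -0.001, 1.955]
force: [0.8, -0.9, 0.6]
width: 85.3
```

```bash
python3 -c "
from h import *
go((-70.5,-3),250,1.95)"
```

```text
clk 1.35 pos [463.7 -26.1 251. ] rot [ 3.141e+00 -1.000e-03  1.955e+00] F [ 0.8 -0.9  0.6] w 85.3 tray [[-136.9 -121.7]]
shift [0.101  0.0911 0.0011] turn 0.005
```

move_arm:
  series:
    - [[0.04,0.036,0],0]
    - [[0.08,0.072,0],0]
    - [[0.101,0.091,0.001],0.005]
    - [[0.101,0.091,0.001],0.005]

```text
clock: 1.85
eef_pos: [510.3, 104.3, 249.7]
tool_rot: [3.141, -0.003, 1.954]
force: [-0.4, -0.7, 0.2]
width: 85.4
```

Run:
```python
from h import *
import cv2
go((-70.5,-3),250,1.95)
im=get_image("wrist");cv2.imwrite("pics/w1.png",im)
s=read_state();c=cam("wrist",s)
print(proj(c,place(TR,[(-160,68,75),(-160,-68,75),(150,68,119),(150,-68,119),(3,-54,119),(3,57,119),(-84,-8.5,99)])).round())
```

```text
clk 1.85 pos [510.3 104.3 249.7] rot [ 3.141e+00 -3.000e-03  1.954e+00] F [-0.4 -0.7  0.2] w 85.4 tray [[-70.2  -0.3]]
shift [-0.0025 -0.0009 -0.0003] turn 0.004
[[255. 104.]
 [238. 218.]
 [550. 173.]
 [496. 287.]
 [376. 251.]
 [407. 152.]
 [308. 191.]]
```

View pics/w1.png

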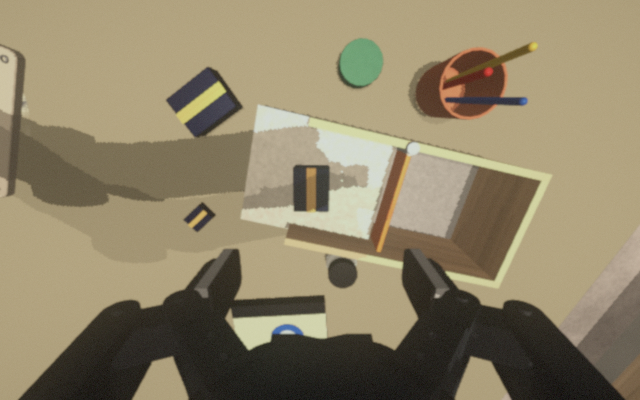

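The wrist view shows the tray where it was predicted. The ledge corners are at (258,104) and (241,218), the far corners at (550,174) and (497,288), and the flap's free edge at (379,250). The box top is about (294..329, 165..212), nearly square to the jaws.

Run:
```python
from h import *
import cv2
np.set_printoptions(suppress=True,precision=2)
s=read_state();c=cam("wrist",s)
uv=np.array([(258,104),(241,219),(550,174.5),(497,288),(379,250)])
t,r=fit(c,uv,[(-160,68,75),(-160,-68,75),(150,68,119),(150,-68,119),(4,-54,119)],TR);print(t,r)
im=cv2.imread("pics/w1.png")
crop=cv2.resize(im[140:260,230:430],None,fx=4,fy=4,interpolation=cv2.INTER_CUBIC);cv2.imwrite("pics/w1c.png",cv2.convertScaleAbs(crop,alpha=1.5))
for tt in(t,TR):
  q=unproj(c,[(294,165),(329,165),(329,212),(294,212)],99);l=local(tt,q);print(l,l.mean(0))
```

```text
[581.97 116.13   0.16] [[-0.55  0.12]
 [-0.84 -0.78]
 [ 1.87 -0.03]
 [ 0.45  0.01]
 [-0.31  1.78]]
[[-106.76   15.85]
 [ -70.16   24.19]
 [ -57.88  -27.75]
 [ -96.4   -36.54]] [-82.8   -6.06]
[[-104.22   16.16]
 [ -67.59   24.37]
 [ -55.49  -27.62]
 [ -94.05  -36.27]] [-80.34  -5.84]
```

View pics/w1c.png

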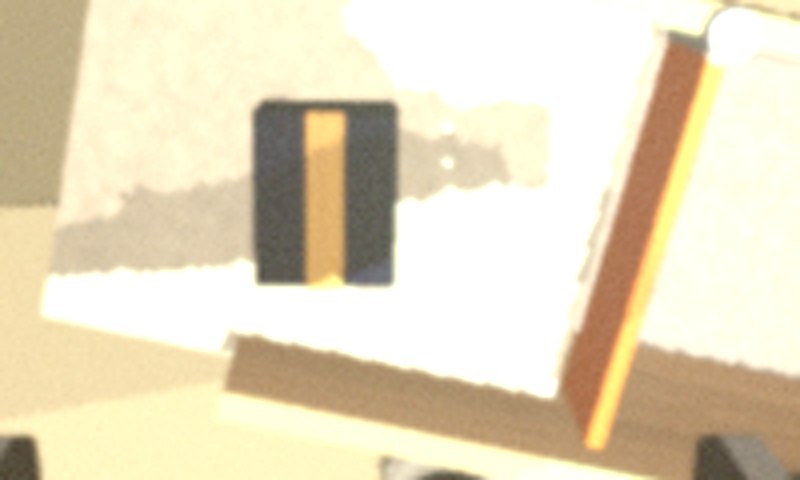

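```bash
sed -i 's/^TR=.*/TR=[581.5,116.,.16]/' h.py; python3 -c "
from h import *
go((-68.4,-3.6),90,1.954)"
```

```text
clk 1.9 pos [509.9 102.1 249.6] rot [-3.140e+00 -1.000e-03  1.952e+00] F [-0.6 -0.4 -0. ] w 85.5 tray [[-73.   -2.4]]
shift [-0.0024  0.0044  0.1596] turn -0.002
```

move_arm:
  series:
    - [[-0.001,0.0045,0.04],0]
    - [[-0.001,0.0045,0.08],0]
    - [[-0.001,0.0045,0.12],0]
    - [[-0.001,0.0045,0.16],0]
    - [[-0.001,0.0045,0.16],0]

```text
clock: 2.52
eef_pos: [511.6, 100.4, 87.4]
tool_rot: [-3.133, -0.001, 1.95]
force: [-0.7, -0.2, 0.2]
width: 85.5
```

move_arm:
  series:
    - [[0,0,0.01],0]
    - [[0,0,0.01],0]

```text
clock: 2.78
eef_pos: [511.7, 99.6, 78.0]
tool_rot: [-3.134, -0.0, 1.949]
force: [-0.2, 0.3, 0.7]
width: 85.9
```

```bash
sed -i 's/^TR=.*/TR=[581.5,117.,.16]/' h.py
python3 - <<'E'
from h import *
import cv2
go((-68.4,-3.6),70,1.954)
a=get_image("side")[190:330,170:390];b=get_image("wrist")
cv2.imwrite("pics/s2.png",cv2.convertScaleAbs(np.vstack([cv2.resize(a,(480,305),interpolation=cv2.INTER_CUBIC),cv2.resize(b,(480,290))]),alpha=1.3))
E
```

```text
clk 2.77 pos [511.7  99.6  78. ] rot [-3.134 -0.     1.949] F [-0.2  0.3  0.7] w 85.9 tray [[-71.6  -6. ]]
shift [0.0017 0.0038 0.0079] turn -0.005
```

View pics/s2.png

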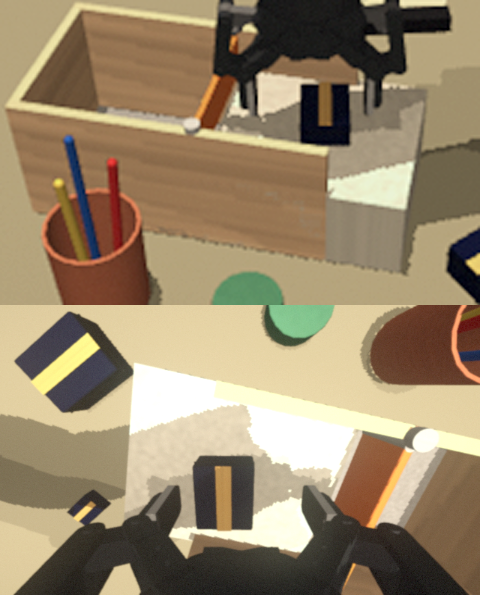

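The pictures show box between the fingers, with about 10 mm behind it and laterally centred. The front finger is just short of the flap. I'll go down the last 7 mm, then push along.

move_arm:
  series:
    - [[0.001,0,0.007],0]
    - [[0.001,0,0.007],0]

```text
clock: 3.12
eef_pos: [511.7, 101.3, 71.3]
tool_rot: [-3.135, -0.001, 1.95]
force: [-1.0, 0.7, -0.2]
width: 85.3
```

Run:
```python
from h import *
import cv2
go((-40,-2),70,1.954)
go((30,5),70,1.954)
b=get_image("wrist")
cv2.imwrite("pics/w3.png",cv2.convertScaleAbs(b[150:400,120:520],alpha=1.3))
```

```text
clk 3.12 pos [511.7 101.3  71.3] rot [-3.135e+00 -1.000e-03  1.950e+00] F [-1.   0.7 -0.2] w 85.3 tray [[-71.4  -4.4]]
shift [-0.0045  0.0312  0.0011] turn -0.004
clk 3.12 pos [511.7 101.3  71.3] rot [-3.135e+00 -1.000e-03  1.950e+00] F [-1.   0.7 -0.2] w 85.3 tray [[-71.4  -4.4]]
shift [-0.0129  0.1011  0.0006] turn -0.004
```

View pics/w3.png

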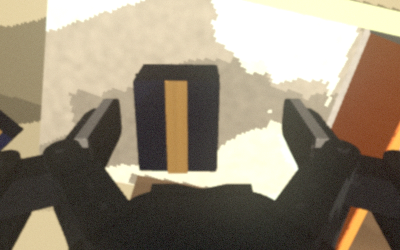

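move_arm:
  series:
    - [[-0.001,0.008,0.001],0]
    - [[-0.002,0.016,0.001],0]
    - [[-0.003,0.024,0.001],0]
    - [[-0.004,0.032,0.001],0]
    - [[-0.005,0.04,0.001],0]

```text
clock: 3.8
eef_pos: [547.6, 111.1, 69.6]
tool_rot: [-3.128, -0.001, 1.951]
force: [-8.3, -0.4, 3.4]
width: 85.3
```

Run:
```python
from h import *
import cv2
go((30,5),70,1.954)
b=get_image("wrist");a=get_image("top")[95:235,200:320]
cv2.imwrite("pics/w4.png",cv2.convertScaleAbs(np.hstack([b[100:380,120:520],cv2.resize(a,(240,280),interpolation=cv2.INTER_CUBIC)]),alpha=1.3))
```

```text
clk 3.8 pos [547.6 111.1  69.6] rot [-3.128e+00 -1.000e-03  1.951e+00] F [-8.3 -0.4  3.4] w 85.3 tray [[-34.4  -0.4]]
shift [-0.0088  0.0641 -0.0013] turn -0.003
```

View pics/w4.png

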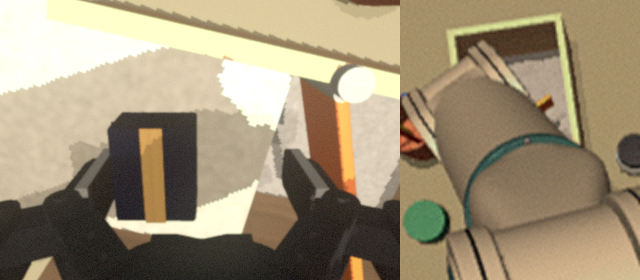

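The box sits flush on the rear finger and the flap is opening ahead of the front one. Continuing.

move_arm:
  series:
    - [[-0.001,0.008,-0.001],0]
    - [[-0.002,0.016,-0.001],0]
    - [[-0.003,0.024,-0.001],0]
    - [[-0.004,0.032,-0.001],0]
    - [[-0.005,0.04,-0.001],0]

```text
clock: 4.53
eef_pos: [584.8, 120.1, 69.0]
tool_rot: [-3.122, -0.001, 1.951]
force: [-6.7, -3.2, 2.1]
width: 85.2
```

Run:
```python
from h import *
import cv2
go((30,5),70,1.954)
b=get_image("wrist");a=get_image("side")[190:330,170:370]
cv2.imwrite("pics/w5.png",cv2.convertScaleAbs(np.hstack([b[100:380,120:520],cv2.resize(a,(400,280),interpolation=cv2.INTER_CUBIC)]),alpha=1.3))
```

```text
clk 4.53 pos [584.8 120.1  69. ] rot [-3.122e+00 -1.000e-03  1.951e+00] F [-6.7 -3.2  2.1] w 85.2 tray [[3.7 2.5]]
shift [-0.0033  0.0262 -0.0016] turn -0.003
```

View pics/w5.png

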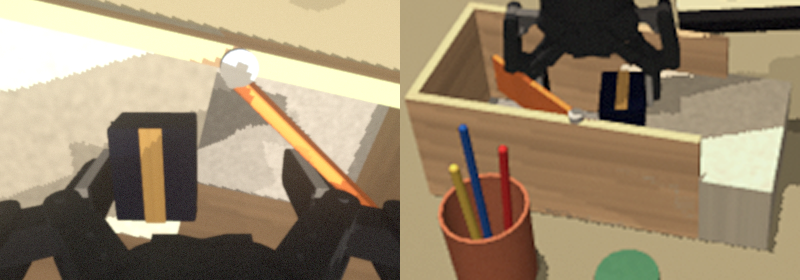

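Box clears the flap with plenty of room. Now the last push over the edge.

move_arm:
  series:
    - [[-0.001,0.007,-0.001],0]
    - [[-0.003,0.014,-0.001],0]
    - [[-0.004,0.021,-0.001],0]
    - [[-0.006,0.028,-0.001],0]
    - [[-0.006,0.029,-0.001],0]

```text
clock: 5.25
eef_pos: [615.8, 124.7, 69.2]
tool_rot: [-3.125, -0.0, 1.949]
force: [-2.7, -3.4, 0.8]
width: 85.7
```

Run:
```python
from h import *
import cv2
go((-72,-4),71,1.954)
b=get_image("wrist");a=get_image("side")[190:330,170:370]
cv2.imwrite("pics/w6.png",cv2.convertScaleAbs(np.hstack([b[100:380,120:520],cv2.resize(a,(400,280),interpolation=cv2.INTER_CUBIC)]),alpha=1.3))
```

```text
clk 5.25 pos [615.8 124.7  69.2] rot [-3.125 -0.     1.949] F [-2.7 -3.4  0.8] w 85.7 tray [[35.1  2.2]]
shift [ 0.0172 -0.1059  0.    ] turn -0.005
```

View pics/w6.png

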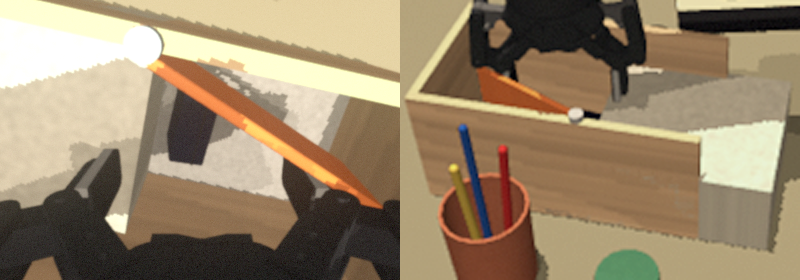

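The box has left the ledge and is down in the well. I'll retreat slowly so the flap follows the finger shut.

move_arm:
  series:
    - [[0,0,0],0]
    - [[0.001,-0.01,-0.001],0]
    - [[0.003,-0.02,-0.001],0]
    - [[0.005,-0.03,-0.001],0]
    - [[0.006,-0.04,-0.001],0]

```text
clock: 5.98
eef_pos: [575.5, 115.3, 71.2]
tool_rot: [-3.125, 0.0, 1.949]
force: [-0.1, -4.4, 0.2]
width: 85.3
```

move_arm:
  series:
    - [[0.001,-0.01,-0.001],0]
    - [[0.003,-0.02,-0.001],0]
    - [[0.004,-0.03,-0.001],0]
    - [[0.006,-0.04,-0.001],0]
    - [[0.007,-0.05,-0.001],0]

```text
clock: 6.6
eef_pos: [525.5, 104.6, 73.0]
tool_rot: [-3.125, -0.001, 1.951]
force: [-0.7, 0.0, -0.0]
width: 85.5
```

```bash
python3 -c "
from h import *
go((-74,-4),72,1.954)"
```

```text
clk 6.6 pos [525.5 104.6  73. ] rot [-3.125e+00 -1.000e-03  1.951e+00] F [-0.7  0.  -0. ] w 85.5 tray [[-57.3  -3.3]]
shift [ 0.003  -0.0165  0.0012] turn -0.003
```

move_arm:
  series:
    - [[0.002,-0.009,-0.001],0]
    - [[0.003,-0.017,-0.001],0]
    - [[0.003,-0.018,-0.03],0]
    - [[0.003,-0.018,-0.08],0]
    - [[0.003,-0.018,-0.13],0]

```text
clock: 7.22
eef_pos: [509.7, 101.7, 204.7]
tool_rot: [-3.126, -0.002, 1.951]
force: [0.9, -0.3, 0.1]
width: 85.3
```

move_arm:
  series:
    - [[0,0.04,-0.04],0]
    - [[0,0.08,-0.08],0]
    - [[0,0.1,-0.1],0]
    - [[0,0.1,-0.1],0]
    - [[0,0.1,-0.1],0]

```text
clock: 7.85
eef_pos: [602.7, 138.8, 301.9]
tool_rot: [-3.123, -0.002, 1.952]
force: [-0.5, 0.5, 0.2]
width: 85.7
```

Run:
```python
from h import *
import cv2
go((0,0),300,1.954)
b=get_image("wrist")
cv2.imwrite("pics/w7.png",cv2.convertScaleAbs(b,alpha=1.2))
```

```text
clk 7.85 pos [602.7 138.8 301.9] rot [-3.123e+00 -2.000e-03  1.952e+00] F [-0.5  0.5  0.2] w 85.7 tray [[24.4 18.1]]
shift [-0.0123 -0.0277  0.0024] turn -0.002
```

View pics/w7.png

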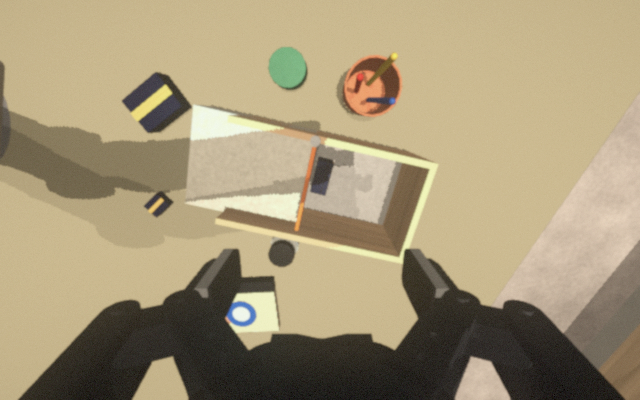

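The flap is shut and the well holds the box, right behind it at about (322,175). No stripe shows, so it may be standing on edge. One last, closer look from over the well.

```bash
python3 -c "
from h import *
go((110,0),200,1.954)"
```

```text
clk 7.9 pos [602.5 138.5 301.8] rot [-3.123e+00 -2.000e-03  1.952e+00] F [-0.3  0.1  1.5] w 85.5 tray [[24.2 17.9]]
shift [-0.0364  0.0817  0.1002] turn -0.002
```

move_arm:
  series:
    - [[-0.018,0.04,0.04],0]
    - [[-0.036,0.08,0.08],0]
    - [[-0.036,0.082,0.1],0]
    - [[-0.036,0.082,0.1],0]
    - [[-0.036,0.082,0.1],0]

```text
clock: 8.52
eef_pos: [689.8, 135.8, 201.9]
tool_rot: [-3.125, -0.002, 1.953]
force: [-1.1, 0.0, 0.3]
width: 85.4
```

Run:
```python
from h import *
import cv2
go((110,0),200,1.954)
s=read_state();b=get_image("wrist");c=cam("wrist",s)
a=cv2.imread("pics/w7.png")[110:250,280:440];t=get_image("top")[95:235,200:340]
cr=b[40:290,60:460]
L=cv2.resize(cr,(640,400),interpolation=cv2.INTER_CUBIC)
cv2.imwrite("pics/w8.png",cv2.convertScaleAbs(L,alpha=1.6,beta=15));np.save("s8.npy",np.r_[s["eef_pos"],s["tool_rot"]])
print(proj(c,place(TR,[(0,57,75),(0,-57,75),(0,60,6),(0,-60,6),(142,60,6),(142,-60,6)]))*1.6-[96,64])
```

```text
clk 8.53 pos [689.8 135.8 201.9] rot [-3.125e+00 -2.000e-03  1.953e+00] F [-1.1  0.   0.3] w 85.4 tray [[109.9   1.3]]
shift [-0.0013 -0.0001  0.0019] turn -0.001
[[258.39761738 116.78213295]
 [238.45528116 293.09520695]
 [292.93177579 113.79116913]
 [272.53753266 265.06997881]
 [480.01925107 157.39063163]
 [442.37881855 301.73024731]]
```

View pics/w8.png

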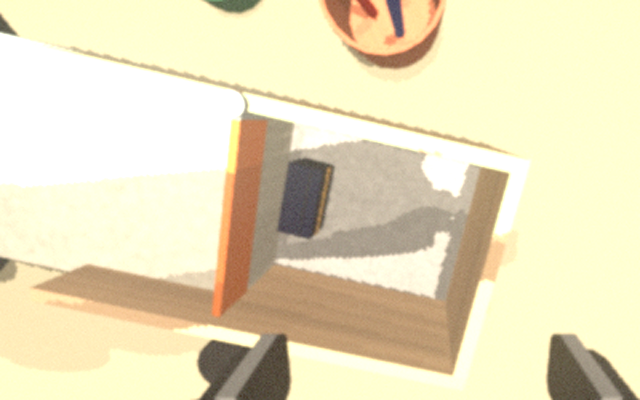

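Run:
```python
from h import *
v=np.load("s8.npy");c=cam("wrist",dict(eef_pos=v[:3],tool_rot=v[3:]))
q=(np.array([(303,160),(325,164),(308,236),(283,231)])+[96,64])/1.6
print(local(TR,unproj(c,q,46)).round(1))
print(read_state()["force"],finish_job())
```

```text
[[ 22.1  34.1]
 [ 36.9  34.8]
 [ 33.1 -17. ]
 [ 15.4 -17.4]]
the job is handed in; nothing more can be done
[0.03125102 0.31582066 1.03316759] None
```

The gift box is in the well and the flap is shut behind it. I handed the job in at about 8.6 s with the gripper clear of everything.

**What I did:** I used the middle-sized box, the one on the ledge, and set the open gripper over it with a finger on each side. One forward push then did both jobs: the front finger swung the flap open while the rear finger slid the box along the ledge and over the edge. In the two mid-push pictures the box sat ahead of the rear finger and clear of the flap. I backed out slowly so the flap followed the finger shut, then lifted away. Wrist force readings between moves stayed under about 10 N.

**Last checks:**
- **Flap:** shut in both final pictures.
- **Box:** in the well next to the ledge drop, roughly x 15–37 mm, y −17 to +35 mm in tray axes. That assumes its upper face is 46 mm up.
- **Box orientation:** it came to rest turned up on a narrow side face, not flat on its underside. I left it that way, since there was no safe room to tip it over.
- **Other items:** I touched none of them. In the last overview the jar, tin, pot and notebook looked to be in place, but I did not re-measure them.

The top and wrist camera estimates of the tray position differed by about 2–3 mm. I averaged these, and the difference was too small to affect the push.

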